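# Take the drive coupling off a blender

### The job

Lift the handled jug off the blender's motor base, stand it upright on the table beside the base and let go of it. Then unscrew the ribbed drive coupling that this uncovers: nobody knows whether its thread is left- or right-handed, so try one way and, if it stops hard, the other; once it has turned free, lift it straight off and finish while still holding it up in the gripper, at least a hand's breadth above the motor base. Leave the oil bottle, the bowl and the shaker where they are.

Things in the scene. Friction and masses are not known exactly. Their poses are not given: they have to be found in the camera images.
- deck (a point): centre of the top face (deck) of the blender's motor base: white box 165 x 165 mm, 105 mm high, fixed to the table, with a grey round deck of 144 mm diameter. z up, x and y along the box's sides. Four prongs 6 mm high stand on the deck 51 to 59 mm from its centre, half-way between the x and y directions, just outside the jug's foot
- spindle_top (a point): top of the steel spindle, 23 mm diameter, that rises 20 mm from the deck centre inside the coupling; two side catches hold down two lugs inside the coupling. It is a very short thread with almost no rise, and left- or right-handed at random. Turning the coupling freely takes under 0.2 N m, gripped at 35 N; at the stop the moment soon passes 0.3 N m
- jug_foot (a point): centre of the jug's underside; z up along its axis, handle towards its -x. It stands on the deck over the coupling at the start. 165 mm high, 0.3 to 0.5 kg. Grey skirt below (94 mm outside, 84 mm inside diameter, 54 mm high), above it a clear open vessel with a rim 110 mm across. Lift its foot 50 mm or more above the deck before moving it sideways
- jug_handle (a point): point in the upright grip of the jug's grey D-handle, 86 mm from the jug's axis, 138 mm above its foot, 27 mm below the handle's top; axes as jug_foot. The grip is 18 mm thick along y, 20 mm along x, from 61 to 165 mm above the foot, 22 mm clear of the vessel; pinch it along y from above. The load hangs to one side: grip firmly, about 80 N
- cap_center (a point): centre of the drive coupling, 23 mm above its underside: black ribbed cap, 49 mm diameter, 40 mm high, plus a grey 30 mm cross 6 mm high on top; 40 to 85 g; z up. It sits on the deck, under the jug at first. The right way it turns easily and is free to lift straight up after 40 to 55 degrees (best 60 to 80); the wrong way it meets a hard stop within 30 degrees
- oil_center (a point): bystander: clear oil bottle with a yellow cap, 68 mm diameter, 230 mm high; point half-way up its axis
- bowl_center (a point): bystander: steel bowl, 140 mm across, 65 mm high; point half-way up its axis
- shaker_center (a point): bystander: small glass spice shaker, 42 mm diameter, 95 mm high; point half-way up its axis
Things that resemble listed ones, but are neither listed nor needed, are in the scene too. Leave any pink or purple look-alike of the part that bears jug_foot alone. What is shaped like the part that bears deck but purple is not meant.

How it is judged:
By the outcome, as a careful person would: the job done as asked, in the order asked, and still so for the second after the job is handed in, while the arm keeps its last pose, push and grip.
It also fails if it takes over 67 s, if anything falls off the work surface, if the arm or the gripper's body presses on something with over 40 N, if the wrist force passes 120 N, or if a joint passes its speed limit or range.

### The arm

A 7-joint arm with a two-finger parallel gripper is mounted at the origin on the work surface. World frame = base frame: x ahead of the robot, y to its left, z up, the work surface at z = 0. Lengths are in m, angles in rad, forces in N, time in s.
With the tool pointing down it reaches from about 0.4 to 0.85 m from the base axis. Payload 4.5 kg.
Tool frame: the origin (TCP) lies between the finger pads; the fingertips stand 11 mm ahead of it and the grasp point (between the pads) lies 8 mm behind it (r.tip_reach is the distance from the TCP to the fingertips, in m); x points along the fingers, y is the direction in which the jaws open and shut, and the axes are right-handed (so a half turn about x gives the same grasp; the last joint's range is limited). The gripper opens to 88 mm and grips with 3 to 60 N. Pads are 18 mm wide; open, the fingers measure 123 mm over their backs; the gripper's body (75 mm by 187 mm) begins 45 mm behind the grasp point.
Start: joints at [-1.201, 0.689, -0.195, 1.565, 0.157, 0.902, -0.215], TCP at [0.206, 0.59, 0.219] pointing down, gripper open.
Joint ranges: [-3.01, 3.01], [-0.46, 2.08], [-1.47, 1.51], [0.13, 2.56], [-1, 4.14], [0.04, 2.09], [-2.66, 2.66]. Speed limits (rad/s): [2.57, 2.57, 3.14, 3.14, 3.14, 3.14, 3.14].

### API

Orientations are given as a unit quaternion [x, y, z, w].
In Python, from plant import r gives the robot as it stands.
- The arm moves only by the tool drive_tool, never from a script. Its argument "deltas" is a list of rows, each a list of 3 entries, a list of its own where there are three numbers: the turn, a rotation vector about the tool's x, y, z in degrees, then the shift along the tool's x, y, z in cm, then the finger opening in cm, from 0 to 8.81. A call has 1 to 12 rows; each row shifts and turns the commanded pose from where the row before left it, along the tool's axes as they then stand; what a row does not reach is not made up. A row lasts 1/12 s, in which the tool goes at most 41.7 mm and 7.16 degrees, less where a joint would pass 70% of its speed; a pose out of reach is approached as far as the arm can. A call is refused whole if a number of a shift passes 4.17 or a number of a turn 7.16, either way. A call with a gripper value outside its range is refused whole. The fingers move at their own pace and stop on an object; "force" is the grip in N (left out, the last holds). Time passes only in rows, so rows that do not move let the fingers close. It gives the time, the measured TCP pose, the force and the opening at its end, in the units of the state.
- r.get_state(): the state, without advancing time (a new reading comes with each control period).
- r.snapshot(name): name is "scene" or "top" or "wrist"; returns a dict with "color" (420x560x3 uint8, red, green, blue), "fov_y" (degrees; the focal length in pixels is half the picture's height over the tangent of half this angle, whatever the lens; pixels are square), "cx", "cy" (the principal point, pixels), "extrinsics" (4x4, takes a point from world to camera coordinates); the wrist camera has in their place "tool_from_camera" (4x4, takes a point from camera to tool coordinates, whose origin is the TCP and whose axes are the tool frame's). Camera axes: x right, y up, looking along -z (the intrinsics and any distortion apply to the point x, -y, -z); pixel columns grow to the right and rows downward; lengths in m; the calibration is good to about 2 mm. A picture is of the moment at which its call begins: read the wrist's pose just before it. There is no depth.
- r.finish_job(): hands the job in, once; it reports no verdict.
The state is a dict: "clock": time; "q": joint angles; "qd": joint speeds; "joint_torque": joint torques, N m; "tool_pos": TCP position; "eef_rot": TCP orientation; "contact_force": force on the tool from outside, world axes, zero at the start; "moment": the same for the moment, N m; "opening": opening from 0.0 (shut) to 1.0 (fully open).
Only numpy, scipy, OpenCV 4.12 (cv2) and the standard library are available. Lean on these libraries where they do the work, as an engineer would, in place of code of your own. Each camera call takes 0.05 s, during which the arm holds its last target. There are 200 camera calls.

## Working session

There is one attempt and no reset: what is moved stays moved. The work goes in short steps, Python scripts to look and compute and a tool call to move; the robot and the scene stay as the last step left them, time stands still between calls to the robot, and variables do not carry over. Pictures are saved under pics/ and viewed, about 8 in all and at most 12, crops included, and the job is handed in when it is done.

Besides the shell and the picture viewer there is one more tool, called after "Call:" as name(argument=value, ...) on one line, values as JSON. drive_tool: Moves the arm, as the interface text tells. Its arguments: {"type":"object","properties":{"deltas":{"type":"array","items":{"type":"array"}},"force":{"type":"number"}},"required":["deltas"]}

```bash
ls; mkdir -p pics
python3 - <<'E'
from plant import r
import cv2,json
s=r.get_state();print(s)
for n in("scene","top"):
    d=r.snapshot(n);cv2.imwrite(f"pics/{n}0.png",d["color"][:,:,::-1])
    print(n,{k:(v.tolist() if hasattr(v,'tolist') else v) for k,v in d.items() if k!="color"})
E
```

```text
pics
{'clock': 0.0, 'q': array([-1.20117204,  0.68996951, -0.19452114,  1.56635616,  0.1573106 ,
        0.90250841, -0.2150869 ]), 'qd': array([ 6.18022321e-04, -2.39293181e-04,  1.55548242e-03, -1.16858471e-03,
       -9.36040396e-04,  4.22417000e-04,  8.10438841e-05]), 'joint_torque': array([ 1.13079039e-07, -5.27566767e+01, -1.26690120e+00, -1.53438127e+01,
       -5.25796157e-02,  6.39737671e-03,  1.73513486e-04]), 'tool_pos': array([0.20579307, 0.5894282 , 0.21781606]), 'eef_rot': array([ 0.11748528,  0.69722774, -0.1187865 ,  0.69710864]), 'contact_force': array([-0.2555503 , -0.27795428, -0.2082996 ]), 'moment': array([-0.02915287, -0.04530691, -0.0279483 ]), 'opening': 1.0028424801380544}
scene {'fov_y': 52.37138479562437, 'cx': 281.8336098715762, 'cy': 206.8462219461182, 'extrinsics': [[-0.9228344831185866, 0.3851913556907571, 0.002033781789530434, 0.49544265915780566], [-0.2864226790330938, -0.6897175309590003, 0.6650201323443716, 0.0404183707448486], [0.2575627412937596, 0.6131209888667463, 0.7468226612177131, -1.3188616475985682], [0.0, 0.0, 0.0, 1.0]]}
top {'fov_y': 48.47507152888312, 'cx': 280.29915591958235, 'cy': 205.4039981140972, 'extrinsics': [[-0.006580747817467234, -0.9999742081570515, -0.002876939144373832, -0.004245981565308181], [0.998920938179044, -0.006706033438246715, 0.04595637478112571, -0.5239688916532952], [-0.04597448233162689, -0.0025714074361423193, 0.9989393048820012, -1.37423641856591], [0.0, 0.0, 0.0, 1.0]]}
```

View pics/scene0.png

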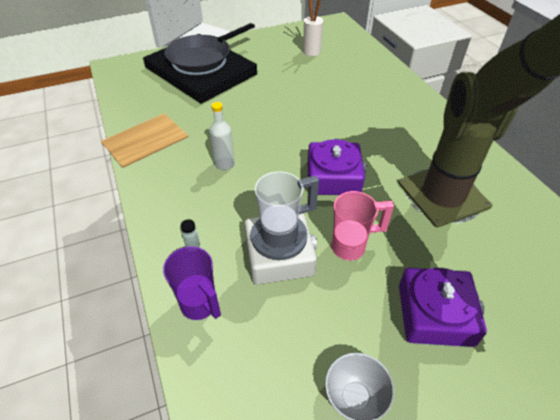

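View pics/top0.png

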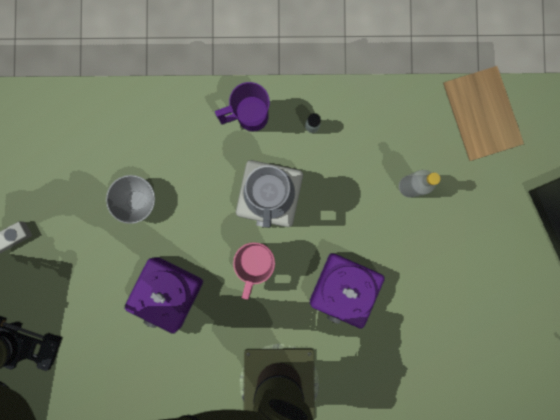

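The scene view shows the white base at (280,245), with the jug's handle at (310,192) and the bottle, shaker and bowl clear of it. In the top view the base is at (269,194), the handle is at (267,216) pointing to the robot, and the pink look-alike is at (254,265). I'll zoom in next.

```bash
cat > h.py <<'E'
import numpy as np,cv2
from plant import r
from scipy.spatial.transform import Rotation as R
def ray(d,uv,T=None):
    H=d["color"].shape[0];f=H/2/np.tan(np.radians(d["fov_y"]/2))
    v=np.array([(uv[0]-d["cx"])/f,-(uv[1]-d["cy"])/f,-1.])
    if T is None: T=np.linalg.inv(d["extrinsics"])
    return T[:3,3],T[:3,:3]@v
def onz(d,uv,z,T=None):
    o,v=ray(d,uv,T);return o+v*(z-o[2])/v[2]
def proj(d,p,T=None):
    H=d["color"].shape[0];f=H/2/np.tan(np.radians(d["fov_y"]/2))
    E=d["extrinsics"] if T is None else np.linalg.inv(T)
    c=E[:3,:3]@np.asarray(p)+E[:3,3];return np.array([d["cx"]-f*c[0]/c[2],d["cy"]+f*c[1]/c[2]])
def wristT(d):
    s=r.get_state();T=np.eye(4);T[:3,:3]=R.from_quat(s["eef_rot"]).as_matrix();T[:3,3]=s["tool_pos"];return T@d["tool_from_camera"]
E
python3 - <<'E'
from h import *
a=r.snapshot("top");b=r.snapshot("scene")
A=cv2.resize(a["color"][145:245,220:320],None,fx=4,fy=4,interpolation=cv2.INTER_CUBIC)
B=cv2.resize(b["color"][165:285,232:332],None,fx=4,fy=4,interpolation=cv2.INTER_CUBIC)
A=cv2.copyMakeBorder(A,0,80,0,0,cv2.BORDER_CONSTANT)
cv2.imwrite("pics/z1.png",np.hstack([A,B])[:,:,::-1])
for n,uv,z in(("oil",(433,180),.23),("bowl",(131,200),.06),("shaker",(314,121),.095),("pinkhandle",(248,290),.1),("pinkvessel",(254,262),.16)): print(n,onz(a,uv,z).round(3))
for n,uv in(("deck",(269,194)),): print(onz(a,uv,.105))
m=cv2.cvtColor(a["color"],cv2.COLOR_RGB2HSV)
print(m[165,250],m[215,290],m[195,268])
E
```

```text
oil [ 0.575 -0.392  0.23 ]
bowl [0.54  0.421 0.06 ]
shaker [ 0.757 -0.104  0.095]
pinkhandle [0.287 0.083 0.1  ]
pinkvessel [0.368 0.062 0.16 ]
[0.55154891 0.02318671 0.105     ]
[ 43  12 155] [ 42  12 110] [107  16 143]
```

View pics/z1.png

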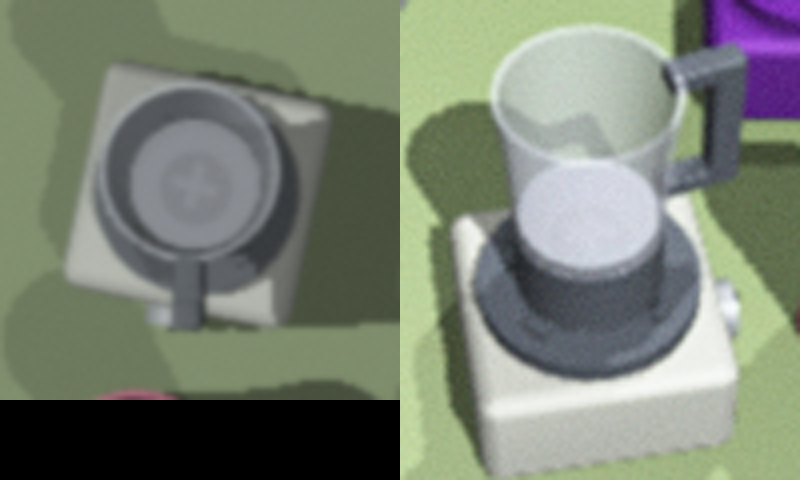

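The zoom shows, in the top crop, the base's top-face corners at (115,65), (328,103), (283,325) and (65,278). The rim circle is centred at about (190,173) and the handle's top runs to (186,328). In the scene crop the handle grip is at about (727,110).

Run:
```python
from h import *
a=r.snapshot("top");b=r.snapshot("scene")
t=lambda x,y:(220+x/4-.4,145+y/4-.4); s=lambda x,y:(232+(x-400)/4-.4,165+y/4-.4)
c=[onz(a,t(*p),.105) for p in((115,65),(328,103),(283,325),(65,278))]
print(np.round(c,3),np.mean(c,0)); print([np.degrees(np.arctan2(*(c[i]-c[j])[[1,0]])) for i,j in((0,3),(1,2),(0,1),(3,2))])
rim=onz(a,t(190,173),.27);print("rim",rim,"rim scene",onz(b,s(588,95),.27))
print("rim dia",onz(a,t(100,173),.27)-onz(a,t(280,173),.27),onz(a,t(190,85),.27)-onz(a,t(190,262),.27))
print("skirt top",onz(a,t(196,184),.16),onz(b,s(588,215),.16))
print("deck scene",onz(b,s(587,283),.105))
print("handle out",onz(a,t(186,328),.27),onz(a,t(173,290),.27),onz(a,t(203,290),.27))
print("handle scene top corner",onz(b,s(743,50),.27), onz(b,s(712,62),.27))
st=r.get_state();print(R.from_quat(st["eef_rot"]).as_matrix().round(3))
```

```text
[[ 0.644  0.08   0.105]
 [ 0.617 -0.068  0.105]
 [ 0.463 -0.035  0.105]
 [ 0.496  0.115  0.105]] [0.55513221 0.02307106 0.105     ]
[np.float64(-13.350706976478289), np.float64(-11.900339665315835), np.float64(79.43827907172385), np.float64(77.46416981481177)]
rim [0.55484427 0.02330455 0.27      ] rim scene [0.55683853 0.0276032  0.27      ]
rim dia [0.0007438  0.10902968 0.        ] [ 0.10750181 -0.00056765  0.        ]
skirt top [0.55672526 0.02273265 0.16      ] [0.55535593 0.02295354 0.16      ]
deck scene [0.55980431 0.0315837  0.105     ]
handle out [0.46107734 0.02621341 0.27      ] [0.4840553  0.03394655 0.27      ] [0.48393497 0.01582718 0.27      ]
handle scene top corner [0.46092269 0.02844393 0.27      ] [0.48152539 0.03047559 0.27      ]
[[-0.     0.329  0.944]
 [-0.001  0.944 -0.329]
 [-1.    -0.001  0.   ]]
```

Call:
drive_tool(deltas=[[[-6,0,0],[-3.7,0,0],8.8],[[-6,0,0],[-3.7,0,0],8.8],[[-6,0,0],[-3.7,0,0],8.8],[[0,0,0],[0,-2.8,1.4],8.8],[[0,0,0],[0,-2.8,1.4],8.8],[[0,0,0],[0,-2.8,1.4],8.8],[[0,0,0],[0,-2.8,1.4],8.8],[[0,0,0],[0,-2.8,1.4],8.8],[[0,0,0],[0,-2.8,1.4],8.8],[[0,0,0],[0,-2.8,1.4],8.8],[[0,0,0],[0,-2.8,1.4],8.8],[[0,0,0],[0,-2.8,1.4],8.8]], force=60)

```text
clock: 1.3
tool_pos: [0.3269, 0.3339, 0.3297]
eef_rot: [0.008, 0.707, -0.008, 0.707]
contact_force: [0.5, 0.6, 0.2]
opening: 1.0
```

Call:
drive_tool(deltas=[[[0,0,0],[0,-2.8,1.4],8.8],[[0,0,0],[0,-2.8,1.4],8.8],[[0,0,0],[0,-2.8,1.4],8.8],[[0,0,0],[0,-2.8,1.4],8.8],[[0,0,0],[0,-2.8,1.4],8.8],[[0,0,0],[0,-2.8,1.4],8.8],[[0,0,0],[0,-2.8,1.4],8.8],[[0,0,0],[0,0,0],8.8],[[0,0,0],[0,0,0],8.8]])

```text
clock: 2.05
tool_pos: [0.4207, 0.1358, 0.3296]
eef_rot: [0.009, 0.707, -0.009, 0.707]
contact_force: [-0.7, 0.6, -0.3]
opening: 0.995
```

Call:
drive_tool(deltas=[[[0,0,0],[0,-2.2,1.0],8.8],[[0,0,0],[0,-2.2,1.0],8.8],[[0,0,0],[0,-2.2,1.0],8.8],[[0,0,0],[0,-2.2,1.0],8.8],[[0,0,0],[0,-2.2,1.0],8.8],[[0,0,0],[0,0,0],8.8],[[0,0,0],[0,0,0],8.8]])

```text
clock: 2.63
tool_pos: [0.4678, 0.0269, 0.3295]
eef_rot: [0.008, 0.707, -0.008, 0.707]
contact_force: [-0.0, 1.0, -0.4]
opening: 1.003
```

Run:
```python
from h import *
s=r.get_state();d=r.snapshot("wrist");T=wristT(d);print(s["clock"],s["tool_pos"],R.from_quat(s["eef_rot"]).as_matrix().round(3).tolist())
cv2.imwrite("pics/w1.png",d["color"][:,:,::-1]);np.savez("w1.npz",T=T)
print(proj(d,[.470,.025,.27],T),proj(d,[.460,.025,.27],T),proj(d,[.48,.025,.27],T),proj(d,[.47,.035,.27],T))
```

```text
2.6333 [0.46783606 0.02685953 0.32950141] [[-0.0, 0.022, 1.0], [0.001, 1.0, -0.022], [-1.0, 0.001, -0.0]]
[275.2329405  228.81621754] [274.82980235 213.80876579] [275.62596582 243.44720322] [290.96915167 228.50660219]
```

View pics/w1.png

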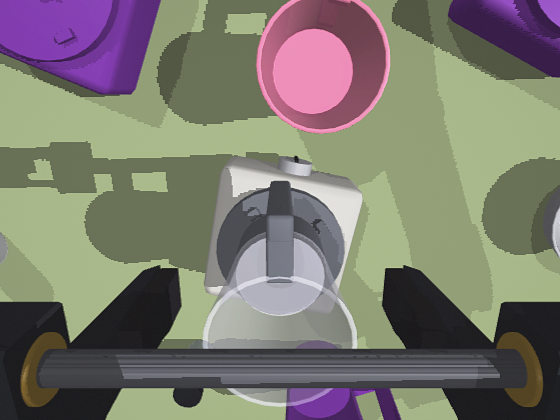

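The wrist view shows the handle's top at columns 267–293 and rows 214–282. The outer end is therefore at x≈0.460 and the centre at y≈0.028. The jaws straddle it squarely.

Call:
drive_tool(deltas=[[[0,0,0],[2.0,0.1,0.25],8.8],[[0,0,0],[2.0,0,0],8.8],[[0,0,0],[2.0,0,0],8.8],[[0,0,0],[2.0,0,0],8.8],[[0,0,0],[1.4,0,0],8.8],[[0,0,0],[0,0,0],8.8],[[0,0,0],[0,0,0],4]])

```text
clock: 3.27
tool_pos: [0.4697, 0.0291, 0.2355]
eef_rot: [0.007, 0.708, -0.006, 0.707]
contact_force: [0.8, 0.6, 0.1]
opening: 0.947
```

Call:
drive_tool(deltas=[[[0,0,0],[0,0,0],0],[[0,0,0],[0,0,0],0],[[0,0,0],[0,0,0],0],[[0,0,0],[0,0,0],0],[[0,0,0],[0,0,0],0],[[0,0,0],[0,0,0],0],[[0,0,0],[0,0,0],0],[[0,0,0],[0,0,0],0],[[0,0,0],[0,0,0],0]], force=60)

```text
clock: 4.02
tool_pos: [0.4703, 0.0273, 0.2356]
eef_rot: [0.008, 0.707, -0.008, 0.707]
contact_force: [-0.7, 0.0, 0.4]
opening: 0.267
```

Call:
drive_tool(deltas=[[[0,0,0],[0,0,0],0],[[0,0,0],[0,0,0],0],[[0,0,0],[0,0,0],0],[[0,0,0],[0,0,0],0],[[0,0,0],[0,0,0],0]], force=80)

```text
clock: 4.43
tool_pos: [0.4703, 0.0271, 0.2356]
eef_rot: [0.008, 0.707, -0.008, 0.707]
contact_force: [-0.0, -0.1, -0.4]
opening: 0.195
```

Call:
drive_tool(deltas=[[[0,0,0],[-0.3,0,0],0],[[0,0,0],[-0.5,0,0],0],[[0,0,0],[-0.7,0,0],0],[[0,0,0],[-1,0,0],0],[[0,0,0],[-1,0,0],0],[[0,0,0],[-1,0,0],0],[[0,0,0],[-1,0,0],0],[[0,0,0],[-1,0,0],0],[[0,0,0],[-1,0,0],0],[[0,0,0],[-0.5,0,0],0],[[0,0,0],[0,0,0],0]])

```text
clock: 5.35
tool_pos: [0.4709, 0.0275, 0.3169]
eef_rot: [0.008, 0.706, -0.007, 0.708]
contact_force: [-0.4, -0.7, -4.0]
opening: 0.2
```

Run:
```python
from h import *
s=r.get_state();print(s["tool_pos"],s["contact_force"],s["moment"],s["opening"])
b=r.snapshot("scene");a=r.snapshot("top")
A=cv2.resize(a["color"][140:240,220:320],None,fx=4,fy=4,interpolation=cv2.INTER_CUBIC)
B=cv2.resize(b["color"][125:275,212:312],None,fx=4,fy=4,interpolation=cv2.INTER_CUBIC)
A=cv2.copyMakeBorder(A,0,200,0,0,cv2.BORDER_CONSTANT)
cv2.imwrite("pics/z2.png",np.hstack([A,B])[:,:,::-1])
```

```text
[0.47091294 0.02746501 0.31686281] [-0.40178521 -0.74898097 -4.00964849] [-0.01607331  0.24813615 -0.05844094] 0.1997503273081606
```

View pics/z2.png

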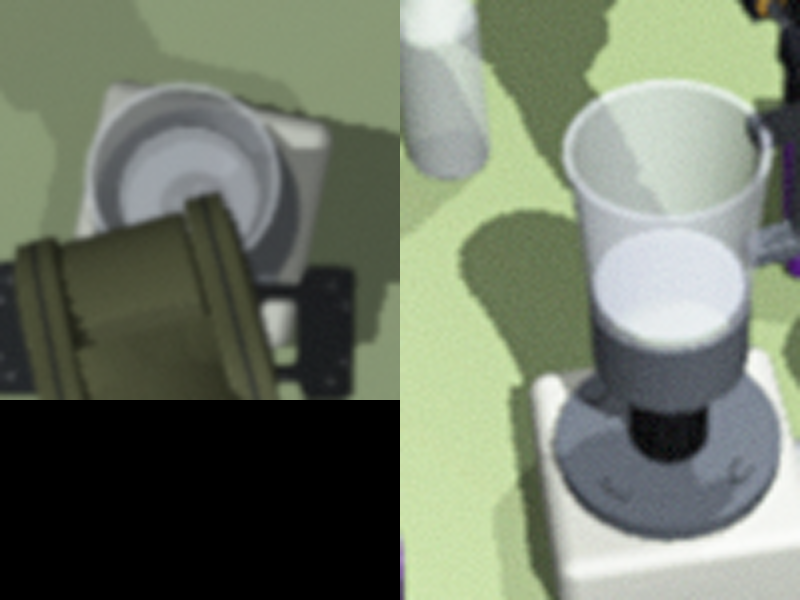

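The jug is lifted and hangs upright, with its underside clear of the coupling and the black cap visible on the deck at (668,430) in the scene crop. Next I carry it to +y.

Call:
drive_tool(deltas=[[[0,0,0],[0,1,0],0],[[0,0,0],[0,2,0],0],[[0,0,0],[0,2.2,0],0],[[0,0,0],[0,2.2,0],0],[[0,0,0],[0,2.2,0],0],[[0,0,0],[0,2.2,0],0],[[0,0,0],[0,2.2,0],0],[[0,0,0],[0,2.2,0],0],[[0,0,0],[0,2,0],0],[[0,0,0],[0,2,0],0],[[0,0,0],[0,1,0],0],[[0,0,0],[0,0,0],0]])

```text
clock: 6.45
tool_pos: [0.4738, 0.2429, 0.315]
eef_rot: [0.007, 0.708, -0.005, 0.707]
contact_force: [-1.2, -0.8, -3.9]
opening: 0.201
```

Call:
drive_tool(deltas=[[[0,0,0],[1,0,0],0],[[0,0,0],[2,0,0],0],[[0,0,0],[2,0,0],0],[[0,0,0],[2,0,0],0],[[0,0,0],[2,0,0],0],[[0,0,0],[2,0,0],0],[[0,0,0],[2,0,0],0],[[0,0,0],[2,0,0],0],[[0,0,0],[1.5,0,0],0],[[0,0,0],[1,0,0],0],[[0,0,0],[0.5,0,0],0],[[0,0,0],[0,0,0],0]])

```text
clock: 7.45
tool_pos: [0.4746, 0.2383, 0.1349]
eef_rot: [0.007, 0.708, -0.008, 0.707]
contact_force: [0.3, -0.0, -2.8]
opening: 0.199
```

Call:
drive_tool(deltas=[[[0,0,0],[0.15,0,0],0],[[0,0,0],[0.15,0,0],0],[[0,0,0],[0,0,0],0],[[0,0,0],[0,0,0],0]])

```text
clock: 7.78
tool_pos: [0.4752, 0.2394, 0.1332]
eef_rot: [0.008, 0.707, -0.007, 0.707]
contact_force: [0.1, 0.8, -3.5]
opening: 0.199
```

Call:
drive_tool(deltas=[[[0,0,0],[0.15,0,0],0],[[0,0,0],[0.1,0,0],0],[[0,0,0],[0,0,0],0],[[0,0,0],[0,0,0],0]])

```text
clock: 8.12
tool_pos: [0.4748, 0.2395, 0.1306]
eef_rot: [0.008, 0.707, -0.007, 0.707]
contact_force: [-2.6, -0.1, 3.7]
opening: 0.198
```

Call:
drive_tool(deltas=[[[0,0,0],[0,0,0],8.8],[[0,0,0],[0,0,0],8.8],[[0,0,0],[0,0,0],8.8],[[0,0,0],[0,0,0],8.8],[[0,0,0],[0,0,0],8.8],[[0,0,0],[0,0,0],8.8],[[0,0,0],[0,0,0],8.8],[[0,0,0],[0,0,0],8.8]])

```text
clock: 8.78
tool_pos: [0.475, 0.2392, 0.1301]
eef_rot: [0.008, 0.707, -0.008, 0.707]
contact_force: [-0.1, -0.5, -0.3]
opening: 0.781
```

Call:
drive_tool(deltas=[[[0,0,0],[-1,0,0],8.8],[[0,0,0],[-2,0,0],8.8],[[0,0,0],[-2.5,0,0],8.8],[[0,0,0],[-2.5,0,0],8.8],[[0,0,0],[-2.5,0,0],8.8],[[0,0,0],[-2.5,0,0],8.8],[[0,0,0],[-2.5,0,0],8.8],[[0,0,0],[-2.5,0,0],8.8],[[0,0,0],[0,0,0],8.8]])

```text
clock: 9.53
tool_pos: [0.4771, 0.2408, 0.3156]
eef_rot: [0.01, 0.704, -0.006, 0.71]
contact_force: [0.9, 1.3, 0.8]
opening: 0.996
```

Call:
drive_tool(deltas=[[[0,0,0],[0,-1.2,0.4],6.2],[[0,0,0],[0,-2.4,0.8],6.2],[[0,0,0],[0,-2.4,0.8],6.2],[[0,0,0],[0,-2.4,0.8],6.2],[[0,0,0],[0,-2.4,0.8],6.2],[[0,0,0],[0,-2.4,0.8],6.2],[[0,0,0],[0,-2.4,0.8],6.2],[[0,0,0],[0,-2.4,0.8],6.2],[[0,0,0],[0,-2.4,0.8],6.2],[[0,0,0],[0,-1.2,0.4],6.2],[[0,0,0],[0,0,0],6.2],[[0,0,0],[0,0,0],6.2]])

```text
clock: 10.53
tool_pos: [0.5415, 0.0217, 0.3094]
eef_rot: [0.008, 0.708, -0.008, 0.706]
contact_force: [-0.7, 0.6, 1.3]
opening: 0.708
```

Run:
```python
from h import *
s=r.get_state();d=r.snapshot("wrist");T=wristT(d);print(s["clock"],s["tool_pos"],s["q"].round(2),R.from_quat(s["eef_rot"]).as_matrix().round(3).tolist())
cv2.imwrite("pics/w2.png",d["color"][:,:,::-1])
for p in([.556,.0245,.151],[.556,.0245,.145],[.556+.0245,.0245,.145],[.556,.049,.145]):print(proj(d,p,T))
b=r.snapshot("scene");cv2.imwrite("pics/s3.png",b["color"][:,:,::-1])
```

```text
10.5333 [0.54151564 0.02167742 0.30940419] [ 0.01  0.48 -0.21  1.69  0.11  0.99  1.31] [[-0.002, 0.023, 1.0], [0.001, 1.0, -0.023], [-1.0, 0.001, -0.002]]
[281.94786524 204.10476653]
[281.92740076 202.29252599]
[282.45826332 227.66814668]
[308.84735387 201.7459614 ]
```

View pics/w2.png

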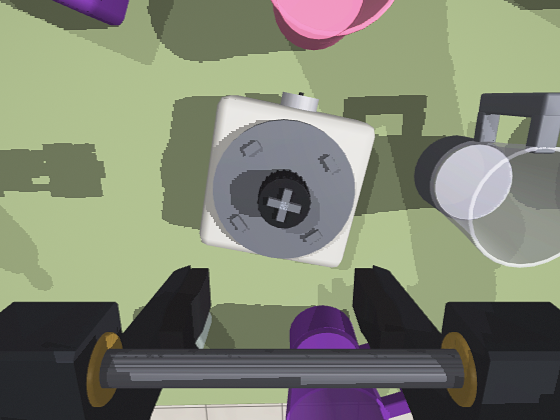

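View pics/s3.png

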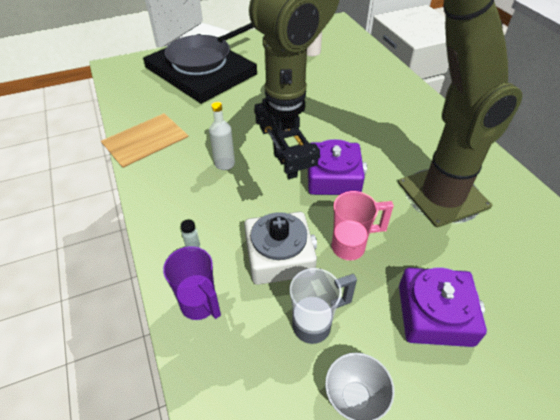

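The wrist view shows the cap's cross at (284,205), so the cap is at about (0.557, 0.026). The prongs lie on the diagonals and the jug stands upright on the table at right. The scene view confirms the jug upright at (313,305) and the bystanders unmoved.

Call:
drive_tool(deltas=[[[0,0,0],[0,0.25,0.8],6.2],[[0,0,0],[0,0.25,0.75],6.2],[[6,0,0],[0,0,0],6.2],[[6,0,0],[0,0,0],6.2],[[6,0,0],[0,0,0],6.2],[[6,0,0],[0,0,0],6.2],[[6,0,0],[0,0,0],6.2],[[0,0,0],[2.5,0,0],6.2],[[0,0,0],[2.5,0,0],6.2],[[0,0,0],[2.5,0,0],6.2],[[0,0,0],[2.5,0,0],6.2],[[0,0,0],[0,0,0],6.2]])

```text
clock: 11.63
tool_pos: [0.5553, 0.0276, 0.2059]
eef_rot: [0.189, 0.684, -0.19, 0.678]
contact_force: [-1.3, -0.2, -0.8]
opening: 0.703
```

Run:
```python
from h import *
s=r.get_state();d=r.snapshot("wrist");T=wristT(d);M=R.from_quat(s["eef_rot"]).as_matrix();print(s["clock"],s["tool_pos"],s["q"].round(2),M.round(3).tolist(),s["opening"])
cv2.imwrite("pics/w3.png",d["color"][:,:,::-1])
print(proj(d,[.557,.0262,.151],T),proj(d,[.567,.0262,.151],T),proj(d,[.557,.0362,.151],T))
print("err tool axes cm",100*M.T@(np.array([.557,.0262,.123])-s["tool_pos"]))
```

```text
11.6333 [0.55534764 0.02758004 0.20593013] [-0.09  0.61 -0.06  1.79  0.05  0.75  0.84] [[-0.008, 0.517, 0.856], [-0.0, 0.856, -0.517], [-1.0, -0.005, -0.007]] 0.7030198753393154
[278.31308179 228.72777737] [286.48403868 241.43093388] [291.99301229 220.92859488]
err tool axes cm [8.29142671e+00 4.58411594e-03 2.69493963e-01]
```

View pics/w3.png

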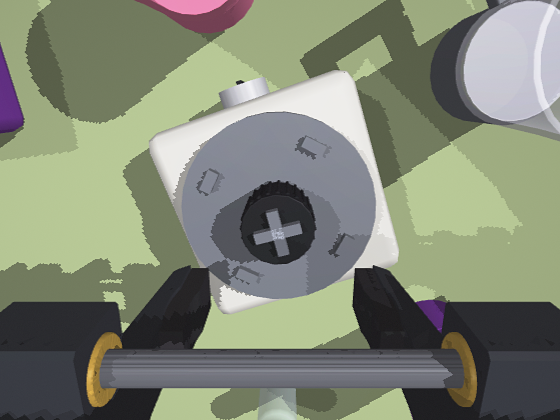

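The cross is at (278,231), about 2 px (1.5 mm) from the prediction along tool z, and is centred between the jaws. Next I descend.

Call:
drive_tool(deltas=[[[0,0,0],[1.5,0,0.37],6.2],[[0,0,0],[2,0,0],6.2],[[0,0,0],[2,0,0],6.2],[[0,0,0],[1.5,0,0],6.2],[[0,0,0],[0.8,0,0],6.2],[[0,0,0],[0.4,0,0],6.2],[[0,0,0],[0,0,0],6.2],[[0,0,0],[0,0,0],6.2]])

```text
clock: 12.35
tool_pos: [0.562, 0.0247, 0.1292]
eef_rot: [0.191, 0.68, -0.19, 0.682]
contact_force: [-0.4, 0.5, -0.3]
opening: 0.703
```

Call:
drive_tool(deltas=[[[0,0,0],[0,0,0],3],[[0,0,0],[0,0,0],3],[[0,0,0],[0,0,0],3],[[0,0,0],[0,0,0],3],[[0,0,0],[0,0,0],3],[[0,0,0],[0,0,0],3],[[0,0,0],[0,0,0],3]], force=35)

```text
clock: 12.93
tool_pos: [0.5605, 0.0234, 0.1282]
eef_rot: [0.19, 0.681, -0.191, 0.681]
contact_force: [-1.4, -3.2, 3.0]
opening: 0.336
```

```bash
cat > st.py <<'E'
from h import *
s=r.get_state();M=R.from_quat(s["eef_rot"]).as_matrix()
print(s["clock"],s["tool_pos"].round(4),"F",s["contact_force"].round(2),"M",s["moment"].round(3),"op",s["opening"].round(3),"yaw",np.degrees(np.arctan2(M[1,1],M[0,1])).round(1),"q7",s["q"][6].round(2))
E
python3 st.py
```

```text
Traceback (most recent call last):
  File "st.py", line 3, in <module>
    print(s["clock"],s["tool_pos"].round(4),"F",s["contact_force"].round(2),"M",s["moment"].round(3),"op",s["opening"].round(3),"yaw",np.degrees(np.arctan2(M[1,1],M[0,1])).round(1),"q7",s["q"][6].round(2))
                                                                                                          ^^^^^^^^^^^^^^^^^^
AttributeError: 'float' object has no attribute 'round'
```

The opening of 30 mm doesn't fit the 49 mm cap, so I'll look.

```bash
sed -i 's/s\["opening"\].round(3)/round(s["opening"],3)/' st.py; python3 st.py
python3 - <<'E'
from h import *
d=r.snapshot("wrist");b=r.snapshot("scene")
A=d["color"];B=cv2.resize(b["color"][165:305,232:352],None,fx=2,fy=3)[:420]
cv2.imwrite("pics/w4.png",np.hstack([A,B])[:,:,::-1])
E
```

```text
12.9333 [0.5605 0.0234 0.1282] F [-1.43 -3.22  2.98] M [-0.537  0.305  0.03 ] op 0.336 yaw 58.7 q7 0.83
```

View pics/w4.png

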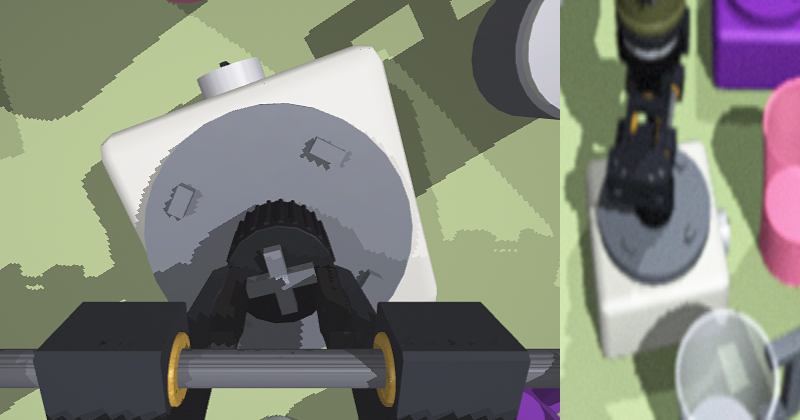

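Run:
```python
from h import *
s=r.get_state();d=r.snapshot("wrist");T=wristT(d);M=R.from_quat(s["eef_rot"]).as_matrix();p=s["tool_pos"]
for uv in((280,280),(281,278)):
    q=onz(d,uv,.151,T);print(q,100*M.T@(q-p))
print("TCP px",proj(d,p,T),"tip",proj(d,p+M@[.011,0,0],T),"pad grasp",proj(d,p+M@[-.008,0.015,0],T),proj(d,p+M@[-.023,0.0,0],T))
print(d["tool_from_camera"])
for z in (.145,.151): print(proj(d,[.559,.0253,z],T))
```

```text
[0.55685255 0.02642158 0.151     ] [-2.28793101  0.05262931 -0.46764742]
[0.55627207 0.02726883 0.151     ] [-2.28796804  0.09489085 -0.56125244]
TCP px [279.07350865 266.57885598] tip [279.19130885 257.2458195 ] pad grasp [311.34949063 274.05718226] [278.77756302 290.02594156]
[[-2.11695317e-05  3.05105808e-01 -9.52318458e-01 -1.66350139e-01]
 [ 9.99999893e-01  4.45883075e-04  1.20623501e-04  1.06683043e-03]
 [ 4.61425613e-04 -9.52318354e-01 -3.05105785e-01 -7.91883935e-02]
 [ 0.00000000e+00  0.00000000e+00  0.00000000e+00  1.00000000e+00]]
[280.42556878 278.56955151]
[280.37734426 285.13341025]
```

Run:
```python
from h import *
A=r.snapshot("wrist")["color"][215:355,180:380]
A=cv2.resize(A,None,fx=4,fy=4,interpolation=cv2.INTER_NEAREST)
A=(255*(A/255.)**.45).astype(np.uint8)
cv2.imwrite("pics/w5.png",A[:,:,::-1])
```

```text
(no output)
```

View pics/w5.png

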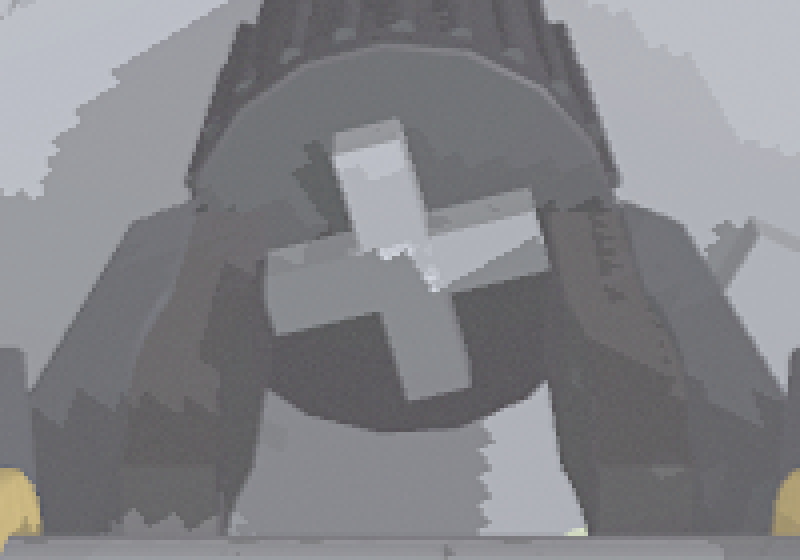

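```bash
python3 - <<'E'
from h import *
print(r.tip_reach,[x for x in dir(r) if x[0]!='_'])
d=r.snapshot("wrist");T=wristT(d);s=r.get_state();p=s["tool_pos"];M=R.from_quat(s["eef_rot"]).as_matrix()
for x in(.011,0,-.008,-.017,-.03):print(x,[proj(d,p+M@[x,y,z],T).round(0).tolist() for y,z in((-.015,-.009),(-.015,.009),(-.032,-.009))])
E
python3 st.py
```

```text
0.011 ['Unreachable', 'finish_job', 'get_state', 'snapshot', 'tip_reach']
0.011 [[249.0, 241.0], [250.0, 273.0], [216.0, 241.0]]
0 [[248.0, 249.0], [249.0, 283.0], [212.0, 249.0]]
-0.008 [[246.0, 256.0], [247.0, 291.0], [209.0, 256.0]]
-0.017 [[244.0, 265.0], [245.0, 301.0], [205.0, 265.0]]
-0.03 [[241.0, 279.0], [243.0, 318.0], [199.0, 279.0]]
13.1833 [0.5606 0.0236 0.1281] F [-1.41 -3.86  2.87] M [-0.85   0.445  0.008] op 0.34 yaw 58.7 q7 0.83
```

The close-up shows the finger edges in front of the cap's top face, beside the cross, and the jaws shut to 30 mm. The tips are therefore only at the cap's top (z≈0.145), about 28 mm higher than the stated tip reach implies. The finger pixels in the earlier free-air pictures agree. I'll open, re-centre and go lower while watching the force.

Call:
drive_tool(deltas=[[[0,0,0],[0,0,0],6.2],[[0,0,0],[0,0,0],6.2],[[0,0,0],[0,0,0],6.2],[[0,0,0],[0,0,0],6.2],[[0,0,0],[0,0,0],6.2],[[0,0,0],[0,0,0],6.2],[[0,0,0],[0,0.07,-0.45],6.2],[[0,0,0],[0,0,0],6.2],[[0,0,0],[0.4,0,0],6.2],[[0,0,0],[0.4,0,0],6.2],[[0,0,0],[0,0,0],6.2],[[0,0,0],[0,0,0],6.2]])

```text
clock: 14.18
tool_pos: [0.5572, 0.0273, 0.1196]
eef_rot: [0.19, 0.681, -0.191, 0.681]
contact_force: [0.6, -0.6, -0.6]
opening: 0.702
```

```bash
python3 st.py
python3 - <<'E'
from h import *
d=r.snapshot("wrist");A=cv2.resize(d["color"][200:360,150:410],None,fx=3,fy=3,interpolation=cv2.INTER_NEAREST)
cv2.imwrite("pics/w6.png",(255*(A/255.)**.45).astype(np.uint8)[:,:,::-1])
E
```

```text
14.1833 [0.5572 0.0273 0.1196] F [ 0.65 -0.62 -0.57] M [-0.019 -0.04  -0.013] op 0.702 yaw 58.8 q7 0.83
```

View pics/w6.png

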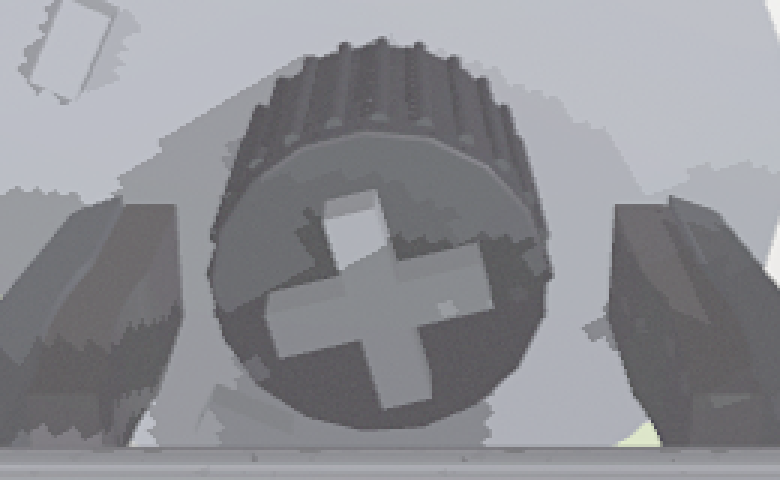

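The cap is centred along tool z and sits about 2 mm toward −y between the jaws. The finger-gap scale (2.33 px/mm) puts the tips at about the cap-top depth (2.30 px/mm), so there is room to go lower.

Call:
drive_tool(deltas=[[[0,0,0],[0.3,-0.2,0],6.2],[[0,0,0],[0.3,0,0],6.2],[[0,0,0],[0.3,0,0],6.2],[[0,0,0],[0,0,0],6.2],[[0,0,0],[0,0,0],6.2]])

```text
clock: 14.65
tool_pos: [0.5563, 0.0257, 0.1108]
eef_rot: [0.19, 0.681, -0.19, 0.681]
contact_force: [0.0, -1.2, -0.5]
opening: 0.705
```

Call:
drive_tool(deltas=[[[0,0,0],[0.3,0,0],6.2],[[0,0,0],[0.3,0,0],6.2],[[0,0,0],[0.2,0,0],6.2],[[0,0,0],[0,0,0],6.2],[[0,0,0],[0,0,0],6.2]])

```text
clock: 15.07
tool_pos: [0.5564, 0.0257, 0.1029]
eef_rot: [0.19, 0.681, -0.19, 0.681]
contact_force: [-0.3, -0.6, 0.7]
opening: 0.706
```

No contact even with the nominal tips below deck level, which confirms the shorter fingers. Now I close at 35 N.

Call:
drive_tool(deltas=[[[0,0,0],[0,0,0],3],[[0,0,0],[0,0,0],3],[[0,0,0],[0,0,0],3],[[0,0,0],[0,0,0],3],[[0,0,0],[0,0,0],3],[[0,0,0],[0,0,0],3],[[0,0,0],[0,0,0],3]], force=35)

```text
clock: 15.65
tool_pos: [0.5564, 0.0254, 0.1032]
eef_rot: [0.19, 0.681, -0.191, 0.681]
contact_force: [-1.1, -0.6, 2.3]
opening: 0.533
```

```bash
python3 st.py
```

```text
15.65 [0.5564 0.0254 0.1032] F [-1.09 -0.64  2.31] M [-0.254  0.146  0.012] op 0.533 yaw 58.7 q7 0.83
```

Call:
drive_tool(deltas=[[[4,0,0],[0,0,0],3],[[4,0,0],[0,0,0],3],[[0,0,0],[0,0,0],3]])

```text
clock: 15.9
tool_pos: [0.5555, 0.0261, 0.1032]
eef_rot: [0.237, 0.667, -0.238, 0.665]
contact_force: [-2.8, -0.8, 4.2]
opening: 0.537
```

```bash
python3 st.py
```

```text
15.9 [0.5555 0.0261 0.1032] F [-2.84 -0.8   4.15] M [-0.018  0.645  0.098] op 0.537 yaw 50.7 q7 0.74
```

Call:
drive_tool(deltas=[[[4,0,0],[0,0,0],3],[[4,0,0],[0,0,0],3],[[0,0,0],[0,0,0],3]])

```text
clock: 16.15
tool_pos: [0.5553, 0.0261, 0.1033]
eef_rot: [0.282, 0.649, -0.283, 0.648]
contact_force: [-4.8, -0.3, 6.2]
opening: 0.532
```

```bash
python3 st.py
```

```text
16.15 [0.5553 0.0261 0.1033] F [-4.76 -0.31  6.2 ] M [-0.063  0.843  0.596] op 0.532 yaw 42.9 q7 0.65
```

The moment is 0.60 N m after 16°, which is the hard stop. I reverse.

Call:
drive_tool(deltas=[[[-4,0,0],[0,0,0],3],[[-5,0,0],[0,0,0],3],[[-5,0,0],[0,0,0],3],[[-5,0,0],[0,0,0],3],[[-5,0,0],[0,0,0],3],[[0,0,0],[0,0,0],3]])

```text
clock: 16.65
tool_pos: [0.5568, 0.0252, 0.1033]
eef_rot: [0.141, 0.693, -0.141, 0.693]
contact_force: [-0.1, -1.4, 1.4]
opening: 0.537
```

```bash
python3 st.py
```

```text
16.65 [0.5568 0.0252 0.1033] F [-0.12 -1.39  1.39] M [-0.441  0.061  0.029] op 0.537 yaw 66.9 q7 0.92
```

Call:
drive_tool(deltas=[[[-5,0,0],[0,0,0],3],[[-5,0,0],[0,0,0],3],[[-5,0,0],[0,0,0],3],[[-5,0,0],[0,0,0],3],[[-5,0,0],[0,0,0],3],[[-5,0,0],[0,0,0],3],[[0,0,0],[0,0,0],3]])

```text
clock: 17.23
tool_pos: [0.5567, 0.0248, 0.1032]
eef_rot: [-0.042, 0.706, 0.042, 0.706]
contact_force: [-0.7, -3.4, 2.2]
opening: 0.53
```

```bash
python3 st.py
```

```text
17.2333 [0.5567 0.0248 0.1032] F [-0.71 -3.39  2.24] M [-0.495  0.078  0.059] op 0.53 yaw 96.8 q7 1.26
```

Call:
drive_tool(deltas=[[[-5,0,0],[0,0,0],3],[[-5,0,0],[0,0,0],3],[[-5,0,0],[0,0,0],3],[[-5,0,0],[0,0,0],3],[[-5,0,0],[0,0,0],3],[[-5,0,0],[0,0,0],3],[[-4,0,0],[0,0,0],3],[[0,0,0],[0,0,0],3]])

```text
clock: 17.9
tool_pos: [0.5565, 0.0246, 0.1032]
eef_rot: [-0.246, 0.663, 0.245, 0.663]
contact_force: [-0.5, -3.2, 4.5]
opening: 0.535
```

```bash
python3 st.py
```

```text
17.9 [0.5565 0.0246 0.1032] F [-0.54 -3.18  4.52] M [-0.613  0.222  0.15 ] op 0.535 yaw 130.6 q7 1.67
```

Call:
drive_tool(deltas=[[[0,0,0],[-0.2,0,0],3],[[0,0,0],[-0.3,0,0],3],[[0,0,0],[-0.3,0,0],3],[[0,0,0],[0,0,0],3]])

```text
clock: 18.23
tool_pos: [0.5561, 0.025, 0.1113]
eef_rot: [-0.246, 0.663, 0.245, 0.663]
contact_force: [-0.1, -3.5, -0.6]
opening: 0.537
```

```bash
python3 st.py
```

```text
18.2333 [0.5561 0.025  0.1113] F [-0.15 -3.55 -0.6 ] M [-0.845  0.203 -0.02 ] op 0.537 yaw 130.7 q7 1.68
```

Call:
drive_tool(deltas=[[[0,0,0],[-0.8,0,0],3],[[0,0,0],[-1.2,0,0],3],[[0,0,0],[-1.6,0,0],3],[[0,0,0],[-2,0,0],3],[[0,0,0],[-2,0,0],3],[[0,0,0],[-2,0,0],3],[[0,0,0],[-2,0,0],3],[[0,0,0],[-2,0,0],3],[[0,0,0],[-1.5,0,0],3],[[0,0,0],[-1,0,0],3],[[0,0,0],[0,0,0],3],[[0,0,0],[0,0,0],3]])

```text
clock: 19.23
tool_pos: [0.5566, 0.0266, 0.2724]
eef_rot: [-0.246, 0.662, 0.247, 0.663]
contact_force: [0.4, 0.1, -0.4]
opening: 0.531
```

```bash
python3 st.py
python3 - <<'E'
from h import *
b=r.snapshot("scene");A=r.snapshot("wrist")["color"]
B=cv2.resize(b["color"][90:370,180:380],None,fx=1.5,fy=1.5)
A=cv2.resize(A,(560,420));A=(255*(A[:,60:500]/255.)**.6).astype(np.uint8)
cv2.imwrite("pics/f.png",np.hstack([A,B])[:,:,::-1])
E
```

```text
19.2333 [0.5566 0.0266 0.2724] F [ 0.4   0.06 -0.44] M [0.066 0.078 0.018] op 0.531 yaw 130.8 q7 1.82
```

View pics/f.png

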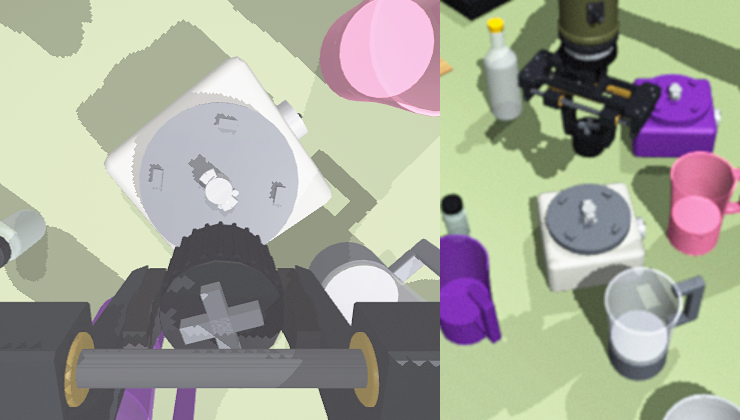

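The picture shows the cap held between the fingers, the bare spindle on the deck at (588,212), and the jug upright on the table at (640,325).

```bash
python3 -c "
from plant import r
print(r.finish_job())"
```

```text
the job is handed in; nothing more can be done
None
```

The job is done and handed in at about 19 s of the 67 s allowed. The jug stands upright on the table on the robot's left (+y) side of the base, released. The coupling is held up in the gripper, about 17 cm above the motor base.

- **Unscrewing:** I first turned it clockwise seen from above. It stopped hard within 16°, with the moment at 0.60 N m. Turned the other way it ran easily, at 0.15 N m or less in the readings, to 72° past its start position. It then lifted off with almost no resistance.
- **Last checks:** The final pictures show the coupling in the jaws, the bare spindle on the deck and the jug upright. The jaw opening was 47 mm. The bottle and shaker had not visibly moved. The bowl was only partly in the last crop, but looked in place in an earlier full view.
- **What disagreed:**
  - The real fingertips end about 28 mm behind where the stated tip reach puts them. My first attempt to grip the coupling therefore closed to 30 mm over its top, beside the cross, with about 5 N of contact. I opened, went about 25 mm lower and gripped it properly.
  - I commanded 80 N on the jug's handle although the gripper is rated to 60 N. The command was accepted, and the actual grip force is unknown.

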